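# Recharge the analyser's dryer through its keyed gate

## Task

Recharge the analyser's dryer: take the square T-key from its stand, push it down into the recessed lock on the white dryer box and turn it anticlockwise to the stop, so that the gate under the funnel is fully open. Let both desiccant canisters fall through the funnel into the well, and put the T-key back fully home in its own hole in the stand. Leave everything else where it stands.

Things in the scene. Friction and masses are not known exactly. Their poses are not given: they have to be found in the camera images.
- key_bar (a point): Centre of the cross-bar of the T-key, all bare steel: bar 70 mm long (its own y), 14 mm thick (its x), 18 mm tall (its z, up). A square shank, 12 x 12 mm (faces square to x and y), runs down from the middle of the bar; its end lies 109 mm below this point. Mass about 0.15 kg. It starts standing in its stand with the underside of the bar 50 mm above the stand's top.
- key_tip (a point): Centre of the lower end face of the T-key's shank; axes as key_bar. The last 3 mm are thinned to 10 x 10 mm as a lead.
- stand_hole (a point): Centre of the mouth of the T-key's own square hole (15 x 15 mm, 50 mm deep, 4 mm bevel round the mouth; sides along x and y) in the grey plastic stand, a fixed block 80 x 150 x 60 mm (its x, y, z), top 60 mm above the table. The hole lies 35 mm towards +y from the block's middle; another hole with the small round-handled driver lies 75 mm towards -y from it.
- socket (a point): Centre of the mouth of the spindle's square socket (13.6 x 13.6 mm, 16 mm deep, bevelled mouth; sides along this frame's x and y, turning with the spindle; z up). It lies 70 mm above the table at the bottom of a round recess of 34 mm bore that opens in the dryer's top, 115 mm above the table; too narrow for fingers.
- dryer: Fixed white box 180 x 170 x 115 mm (its x, y, z) with a clear wall on its +x side; origin at the centre of its underside. The lock recess lies 15 mm to +x and 35 mm to -y of its middle, the funnel 15 mm to +x and 30 mm to +y. Between robot and dryer a grey pipette-tip box, 55 mm tall, is fixed to the table.
- spindle (a joint): Angle of the spindle and its gate, rad: 0 shut, grows anticlockwise seen from above, 1.25 at the open stop; it starts at 0 to 0.15. Stiff (about 0.1 N m), stays where left, no spring. The gate blade is hidden in the dryer below the funnel's throat and has cleared it from about 0.85.
- funnel_mouth (a point): Centre of the rim of the round grey plastic funnel on the dryer, rim 130 mm above the table, 84 mm outside and about 78 mm inside diameter, narrowing over 32 mm to a throat of 36 mm bore. Frame is the dryer's own (x, y along its sides); the lock recess lies 65 mm towards -y.
- well_floor (a point): Centre of the floor of the dryer's narrow square well (44 mm wide inside) straight below the funnel, 6 mm above the table; the gate is 50 mm above this floor. Visible through the clear wall.
- canister_a_mid (a point): Centre of a desiccant canister: upright white cylinder 18 mm diameter, 26 mm tall, 14 g, grey disc on top, standing on the tray's floor (4 mm above the table).
- canister_b_mid (a point): Centre of the other desiccant canister, the same as the first.
- tray: Fixed white open tray, 160 x 160 mm, walls 16 mm tall and 4 mm thick; origin at the centre of its underside. Four things stand in it, one near each of the spots 35 mm to either side of the middle in x and y: the two canisters, the amber jar and the white cap, in any arrangement.
- jar_mid (a point): Small amber jar in the tray, 32 mm diameter, 45 mm tall; point half-way up. It is a bystander and must be left alone. 
- cap_center (a point): White screw cap in the tray, 30 mm diameter, only 12 mm tall; point half-way up. It is a bystander and must be left alone. 
- driver_mid (a point): Round black handle (26 mm diameter, 35 mm tall, top 40 mm above the stand) of the short driver standing in the stand beside the T-key; point at the middle of the handle. It is a bystander and must be left alone. 
- bottle1_mid (a point): White reagent bottle, 56 mm diameter, 110 mm tall, beyond the things on the left; point 50 mm up. It is a bystander and must be left alone. 
- bottle2_mid (a point): Amber reagent bottle, 52 mm diameter, 100 mm tall, beyond the things on the right; point 50 mm up. It is a bystander and must be left alone. 
- spanner: Steel spanner, 150 mm long, lying beyond the dryer. It is a bystander and must be left alone. 
Mind the look-alikes: they are no part of the job. What is shaped like the part that bears stand_hole but blue or purple is not meant.

How it is judged:
On the way:
1. the gate is fully open with the T-key seated in the spindle's socket (horizontal distance between key_tip and socket below 0.004 m and z of key_tip in the frame of socket below -0.008 m and value of joint spindle above 1.1 rad), for 0.1 s.
At the end, for the whole second after the job is handed in: Spindle beyond 1.1 rad; both canisters in the well, centres under 46 mm above its floor and within 33 mm of its axis; T-key at rest in its own hole, end over 40 mm below the mouth and within 8 mm of its axis, under 0.15 rad off upright (value of joint spindle above 1.1 rad and horizontal distance between each of canister_a_mid, canister_b_mid and well_floor below 0.033 m and z of each of canister_a_mid, canister_b_mid in the frame of well_floor below 0.046 m and horizontal distance between key_tip and stand_hole below 0.008 m and z of key_tip in the frame of stand_hole below -0.04 m and angle between key_bar's own z axis and vertical below 0.15 rad and linear speed of key below 0.03 m/s); the robot touches nothing.
It fails at once if a bystander is shifted more than 30 mm (distance of any of jar_mid, cap_center, driver_mid, bottle1_mid, bottle2_mid, spanner from where it was at the start of the episode above 0.03 m).
It fails at once if a bystander bottle or jar is tipped (angle between any of jar_mid, bottle1_mid, bottle2_mid's own z axis and vertical above 0.5 rad).
It also fails if it takes over 72 s, if anything falls off the work surface, if the arm or the gripper's body presses on something with over 40 N, if the wrist force passes 120 N, or if a joint passes its speed limit or range.

## Robot

A 7-joint arm with a two-finger parallel gripper is mounted at the origin on the work surface. World frame = base frame: x ahead of the robot, y to its left, z up, the work surface at z = 0. Lengths are in m, angles in rad, forces in N, time in s.
With the tool pointing down it reaches from about 0.375 to 0.925 m from the base axis. Payload 3.1 kg.
Tool frame: the origin (TCP) lies midway between the tips of the shut fingers; the grasp point (between the pads) lies 19 mm behind it; y points along the fingers, z is the direction in which the jaws open and shut, and the axes are right-handed (so a half turn about y gives the same grasp; the last joint's range is limited). The gripper opens to 85 mm and grips with 20 to 120 N. Pads are 22 mm wide; open, the fingers measure 114 mm over their backs; the gripper's body (76 mm by 85 mm) begins 54 mm behind the grasp point. The pads swing forward as they close: fully open they stand 13 mm farther back than shut.
Start: joints at [1.233, 0.383, 0.044, 1.598, -0.018, 1.161, -0.05], TCP at [0.154, -0.631, 0.206] pointing down, gripper open.
Joint ranges: [-2.61, 2.61], [-0.41, 2.15], [-1.48, 1.57], [0, 2.5], [-1.57, 4.71], [0.05, 1.97], [-2.85, 2.85]. Speed limits (rad/s): [2.79, 2.79, 3.14, 3.14, 3.14, 3.14, 3.14].

## Interface

Orientations are given as [roll, pitch, yaw] about the fixed x, y, z axes, in that order (R = Rz(yaw) Ry(pitch) Rx(roll)).
In Python, from station import env, cams, close_job gives the robot as it stands. Calls block until the motion is done:
- env.move_pose(position, orientation): joint-space move of the TCP to a pose.
- env.move_linear(position, speed=0.15, frame=None): straight line of the TCP; frame=None keeps the orientation; speed is the mean speed in m/s.
- env.move_j(angles): joint-space move.
- env.command_gripper(opening): finger opening in m; the grip force is fixed at half the most; returns when the fingers have stopped.
- env.sleep(seconds).
- env.ik(position, orientation): joint angles nearest the present ones, or None.
- env.get_state(): the state.
- cams.get_image(name): name is "side" or "top"; returns a dict with "pixels" (400x640x3 uint8, blue, green, red), "range_z" (400x640 float32, m along the optical axis (not along the pixel's ray), 0 where there is no reading), "K" (3x3 intrinsics, pixels), "dist_coeffs" ([k1, k2, p1, p2, k3] as OpenCV has them; the pictures are not rectified), "rvec" (rotation vector, rad) and "tvec" (3), from world to camera coordinates, as OpenCV has them. Camera axes: x right, y down, z forward; pixel columns grow to the right and rows downward; lengths in m; the calibration is good to about 2 mm. A picture is of the moment at which its call begins.
A pose or a line that the arm cannot do raises env.Unreachable and nothing moves.
- close_job(): hands the job in, once; it reports no verdict.
The state is a dict: "clock": time; "qpos": joint angles; "dq": joint speeds; "effort": joint torques, N m; "eef_pos": TCP position; "eef_rot": TCP orientation; "wrist_force": force on the tool from outside, world axes, zero at the start; "torque": the same for the moment, N m; "grip_width": finger opening in m.
Only numpy, scipy, OpenCV 4.12 (cv2) and the standard library are available. Lean on these libraries where they do the work, as an engineer would, in place of code of your own. Each camera call takes 0.05 s, during which the arm holds its last target. There are 200 camera calls.

## Working session

There is one attempt and no reset: what is moved stays moved. The work goes in short steps, each a Python script; the robot and the scene stay as the last script left them, time stands still between calls to the robot, and variables do not carry over. Pictures are saved under pics/ and viewed, about 8 in all and at most 12, crops included, and the job is handed in when it is done.

```bash
ls; mkdir -p pics; cat > h.py <<'E'
import numpy as np, cv2
from station import env, cams, close_job
def snap(n,save=None):
    d=cams.get_image(n)
    if save: cv2.imwrite(f'pics/{save}.png',d['pixels'])
    np.save(f'last_{n}.npy',d,allow_pickle=True)
    return d
def cloud(d):
    h,w=d['range_z'].shape
    u,v=np.meshgrid(np.arange(w),np.arange(h))
    p=cv2.undistortPoints(np.stack([u,v],-1).reshape(-1,1,2).astype(np.float64),np.array(d['K'],float),np.array(d['dist_coeffs'],float)).reshape(h,w,2)
    z=d['range_z'].astype(float)
    c=np.dstack([p*z[...,None],z])
    R=cv2.Rodrigues(np.array(d['rvec'],float))[0]
    P=(c-np.array(d['tvec'],float).reshape(3))@R
    P[z==0]=np.nan
    return P
E
python3 - <<'E'
from h import *
s=env.get_state()
for k,v in s.items(): print(k,np.round(v,4))
for n in('top','side'):
    d=snap(n,n+'0'); R=cv2.Rodrigues(np.array(d['rvec'],float))[0]
    print(n,(-R.T@np.array(d['tvec'],float).reshape(3)).round(3),R[2].round(2),np.array(d['K'])[0,0])
E
```

```text
pics
clock 0.0
qpos [ 1.2332  0.3838  0.0438  1.5996 -0.0179  1.1612 -0.0499]
dq [ 0.0019  0.0013 -0.0006 -0.0002  0.0005 -0.     -0.0006]
effort [ 3.00000e-04 -4.33459e+01  1.02470e+00 -2.49508e+01  1.06000e-02
  1.14000e-02 -0.00000e+00]
eef_pos [ 0.1541 -0.6304  0.2049]
eef_rot [-1.5734e+00 -1.0000e-04 -2.9018e+00]
wrist_force [ 0.5745  0.2549 -0.0499]
torque [0.0311 0.0219 0.0132]
grip_width 0.085
top [ 0.235 -0.041  1.569] [ 0.18  0.   -0.98] 446.20351120054687
side [0.034 0.809 0.645] [ 0.43 -0.76 -0.49] 421.802699580509
```

View pics/top0.png

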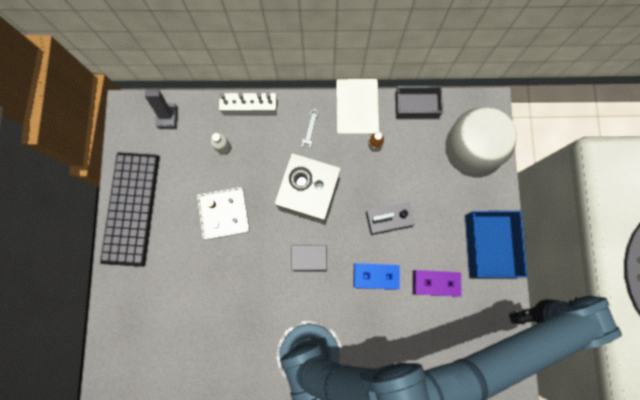

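View pics/side0.png

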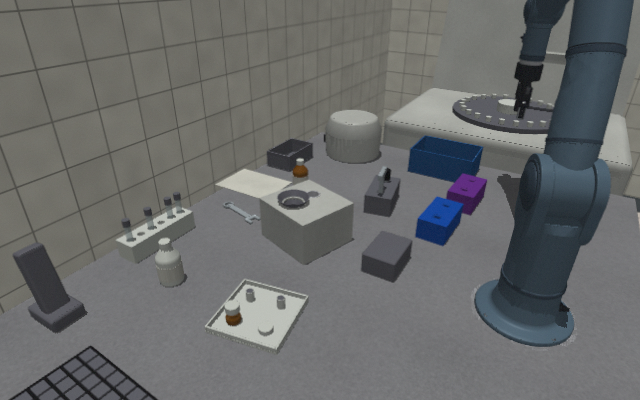

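The top view shows the dryer at (307,187), with its funnel at (300,178) and lock at (319,184). The grey stand is at (390,218), with the key bar at (383,217) and the driver at (404,213), and the tray is at (222,213). The side view shows the canisters at about (250,295) and (281,302), the jar at (232,314) and the cap at (265,329).

```bash
cat > meas.py <<'E'
from h import *
D={n:np.load(f'last_{n}.npy',allow_pickle=True).item() for n in('top','side')}
C={n:cloud(d) for n,d in D.items()}
def at(n,u,v): return C[n][v,u].round(3)
for nm,u,v in(('dryer',325,200),('funnel',300,178),('lock',319,184),('key',383,217),('driver',404,213),('stand',390,226),('jar',212,204),('can1',231,200),('can2',234,222),('cap',215,224),('tray',222,213),('tipbox',309,257)): print(nm,at('top',u,v))
for nm,u,v in(('canA',250,291),('canB',281,298),('jar',232,306),('cap',265,327)): print('side',nm,at('side',u,v))
def sel(n,c,r,z0,z1):
    P=C[n].reshape(-1,3); m=(np.hypot(P[:,0]-c[0],P[:,1]-c[1])<r)&(P[:,2]>z0)&(P[:,2]<z1); return P[m]
def rect(P):
    (c,s,a)=cv2.minAreaRect((P[:,:2]*1000).astype(np.float32)); return np.round(c,1),np.round(s,1),round(a,1)
for n in C:
    dc=at('top',307,195); print(n,'dryer',rect(sel(n,dc,.15,.105,.122)),np.median(sel(n,dc,.15,.105,.122)[:,2]))
    sc=at('top',390,222); print(n,'stand',rect(sel(n,sc,.11,.05,.068)),np.median(sel(n,sc,.11,.05,.068)[:,2]))
    kc=at('top',383,217);P=sel(n,kc,.06,.11,.14);print(n,'key',len(P),P.mean(0).round(4),rect(P))
    fc=at('top',300,178);P=sel(n,fc,.07,.122,.14);print(n,'rim',len(P),P.mean(0).round(4),rect(P))
    tc=at('top',222,213);P=sel(n,tc,.13,.008,.022);print(n,'tray',rect(P))
    P=sel(n,tc,.075,.022,.06)
    from scipy.cluster.hierarchy import fcluster,linkage
    l=fcluster(linkage(P[:,:2]),.009,'distance')
    for i in set(l):
        q=P[l==i]
        if len(q)>3: print(n,' obj',len(q),q.mean(0).round(4),q[:,2].max().round(3),rect(q))
E
python3 meas.py
python3 -c "
import cv2
a=cv2.imread('pics/top0.png')
x=cv2.resize(a[150:250,190:290],(400,400),interpolation=cv2.INTER_CUBIC)
y=cv2.resize(a[145:245,270:420],(600,400),interpolation=cv2.INTER_CUBIC)
y=cv2.resize(a[145:245,190:420],(800,348),interpolation=cv2.INTER_CUBIC)
cv2.imwrite('pics/c.png',y)"
```

```text
dryer [ 0.503 -0.056  0.122]
funnel [0.592 0.029 0.061]
lock [ 0.569 -0.036  0.069]
key [ 0.444 -0.245  0.126]
driver [ 0.461 -0.319  0.099]
stand [ 0.423 -0.278  0.052]
jar [0.505 0.335 0.046]
can1 [0.522 0.273 0.03 ]
can2 [0.445 0.261 0.025]
cap [0.44  0.329 0.015]
tray [0.48  0.308 0.004]
tipbox [ 0.32  -0.001  0.054]
side canA [0.52  0.28  0.031]
side canB [0.45  0.263 0.031]
side jar [0.51  0.348 0.047]
side cap [0.439 0.335 0.015]
top dryer (array([553. ,   2.4]), array([170.6, 181.7]), 72.2) 0.1149468164471747
top stand (array([ 453.6, -279.5]), array([ 81. , 150.7]), 11.3) 0.05962373062593379
top key 97 [ 0.4459 -0.2448  0.1262] (array([ 446.6, -245. ]), array([14.3, 68.2]), 12.2)
top rim 169 [0.5823 0.0242 0.127 ] (array([580.6,  15.4]), array([99.7, 95.1]), 68.5)
top tray (array([499.8, 312.5]), array([210.1, 245.9]), 12.9)
top  obj 20 [0.4518 0.2606 0.0315] 0.036 (array([450.8, 260. ]), array([14.2, 14.7]), 89.2)
top  obj 21 [0.5226 0.277  0.0304] 0.038 (array([522.8, 277.4]), array([15.4, 15.2]), 59.4)
top  obj 76 [0.5108 0.3436 0.0451] 0.057 (array([512.1, 344.2]), array([30.2, 28.5]), 81.5)
side dryer (array([551.1,   2.7]), array([174.7, 185.1]), 71.5) 0.11439006405608196
side stand (array([ 452.2, -279. ]), array([ 80.4, 156.8]), 11.4) 0.05908726898492586
side key 81 [ 0.4418 -0.2349  0.123 ] (array([ 444.9, -242.3]), array([14.7, 66.2]), 12.0)
side rim 197 [0.5797 0.02   0.1266] (array([575.3,  25.2]), array([79.5, 82.5]), 35.6)
side tray (array([478.3, 304.3]), array([161.6, 162.6]), 9.8)
side  obj 60 [0.4505 0.2647 0.0281] 0.032 (array([451.2, 263.2]), array([18.2, 17. ]), 77.0)
side  obj 251 [0.5074 0.3507 0.0413] 0.051 (array([511.5, 347.3]), array([28.7, 30.3]), 62.2)
side  obj 56 [0.5212 0.2807 0.0282] 0.032 (array([523. , 278.9]), array([16.5, 19.3]), 72.0)
```

View pics/c.png

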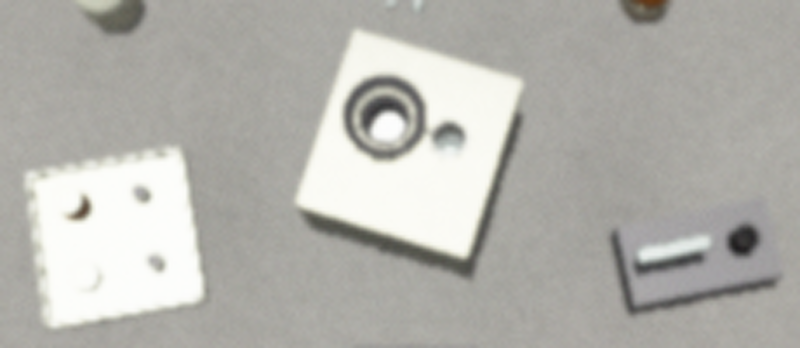

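The crop puts the stand, dryer and tray where expected. The key sits left of the driver in the grey stand, and the canisters are on the tray's right (-y) side. The sizes match the description. Next I'll refine the lock and funnel and check the inverse kinematics (IK).

```bash
cat > ref.py <<'E'
from meas import *
print('-----')
def plane(n,z):
    d=D[n];h,w=d['range_z'].shape
    u,v=np.meshgrid(np.arange(w),np.arange(h))
    p=cv2.undistortPoints(np.stack([u,v],-1).reshape(-1,1,2).astype(float),np.array(d['K'],float),np.array(d['dist_coeffs'],float)).reshape(-1,2)
    R=cv2.Rodrigues(np.array(d['rvec'],float))[0];o=-R.T@np.array(d['tvec'],float).reshape(3)
    r=np.c_[p,np.ones(len(p))]@R
    return o+r*((z-o[2])/r[:,2])[:,None]
for n in C:
    Q=plane(n,.115);Z=C[n].reshape(-1,3)[:,2]
    m=(np.hypot(Q[:,0]-.5565,Q[:,1]+.035)<.024)&(Z<.108)
    q=Q[m];print(n,'lock',m.sum(),q.mean(0).round(4),cv2.minEnclosingCircle((q[:,:2]*1000).astype(np.float32)))
    Q=plane(n,.13);m=(np.hypot(Q[:,0]-.5765,Q[:,1]-.026)<.05)
    g=D[n]['pixels'].reshape(-1,3).mean(1);m&=(g<130)
    q=Q[m];print(n,'funnel dark',m.sum(),cv2.minEnclosingCircle((q[:,:2]*1000).astype(np.float32)))
E
python3 ref.py | sed -n '/-----/,$p'
python3 - <<'E'
from h import *
for nm,p,A in(('key',[.446,-.245,.1],[11.7,191.7]),('lock',[.556,-.0355,.15],[-13.5,76.5,166.5,256.5,61.5+4,155.5,245.5,335.5]),('can',[.451,.262,.01],[55,145,235,325])):
    for a in A:
        q=env.ik(p,[-np.pi/2,0,np.deg2rad((a-90+180)%360-180)])
        print(nm,a,None if q is None else np.round(q,2))
E
```

```text
-----
top lock 76 [ 0.5555 -0.0354  0.115 ] ((553.1865234375, -36.5677604675293), 19.05400848388672)
top funnel dark 182 ((575.605224609375, 25.614234924316406), 38.42316818237305)
side lock 27 [ 0.5512 -0.0324  0.115 ] ((551.7089233398438, -33.63269805908203), 12.285563468933105)
side funnel dark 446 ((569.4287109375, 27.99742317199707), 48.20547866821289)
key 11.7 [ 0.85  0.29 -0.48  2.01  0.17  0.89  0.48]
key 191.7 [ 0.48  0.25 -0.07  2.02  0.02  0.87 -2.54]
lock -13.5 [ 0.53  0.34 -0.63  1.85  0.23  1.03 -0.43]
lock 76.5 [ 0.64  0.37 -0.77  1.85  0.29  1.04  1.09]
lock 166.5 [ 0.96  0.59 -1.24  1.84  0.61  1.17  2.42]
lock 256.5 [ 0.45  0.32 -0.54  1.85  0.19  1.02 -1.97]
lock 65.5 [ 0.6   0.36 -0.72  1.85  0.27  1.04  0.91]
lock 155.5 [ 0.96  0.59 -1.24  1.84  0.61  1.17  2.23]
lock 245.5 [ 0.43  0.31 -0.52  1.86  0.18  1.02 -2.16]
lock 335.5 [ 0.52  0.33 -0.62  1.85  0.22  1.03 -0.62]
can 55 [ 0.18  0.62 -0.94  2.    0.67  0.86 -0.18]
can 145 [ 0.38  0.87 -1.25  2.    0.97  1.06  1.19]
can 235 [-1.2   0.51  0.7   2.07 -0.49  0.73 -2.36]
can 325 [-0.02  0.52 -0.68  2.01  0.46  0.77 -1.59]
```

```bash
cat >> h.py <<'E'
def ori(jaw_deg): return [-np.pi/2,0,np.deg2rad((jaw_deg-90+180)%360-180)]
def st(t=''):
    s=env.get_state(); print(t,'t',round(s['clock'],2),'p',np.round(s['eef_pos'],4),'jaw',round(np.rad2deg(s['eef_rot'][2])+90,1),'F',np.round(s['wrist_force'],1),'T',np.round(s['torque'],2),'w',round(s['grip_width'],4)); return s
E
python3 - <<'E'
from h import *
env.command_gripper(.05); 
env.move_pose([.446,-.245,.2],ori(11.7)); st('above')
env.move_linear([.446,-.245,.100],.12); st('down')
env.command_gripper(.0); st('grip')
env.move_linear([.446,-.245,.26],.15); st('up')
env.move_pose([.5558,-.0354,.26],ori(-13.5)); st('over')
snap('top','t1');d=snap('side','s1')
cv2.imwrite('pics/s1c.png',cv2.resize(d['pixels'][60:260,200:460],(780,600),interpolation=cv2.INTER_CUBIC))
E
```

```text
above t 2.31 p [ 0.4453 -0.247   0.2   ] jaw 11.5 F [-0.3 -0.8  0.7] T [-0.01  0.02 -0.03] w 0.0499
down t 3.29 p [ 0.4468 -0.2454  0.1007] jaw 11.7 F [ 0.3 -0.8  0.8] T [ 0.01  0.01 -0.01] w 0.05
grip t 3.75 p [ 0.4469 -0.2454  0.101 ] jaw 11.7 F [-0.3  0.8  4.2] T [0.07 0.03 0.03] w 0.0108
up t 4.97 p [ 0.445  -0.2446  0.2586] jaw 11.7 F [-1.3  0.7 -1.9] T [ 0.    0.01 -0.01] w 0.01
over t 5.91 p [ 0.5552 -0.0372  0.2591] jaw -13.6 F [-0.6 -0.7 -1.2] T [-0.11  0.   -0.03] w 0.0103
```

View pics/s1c.png

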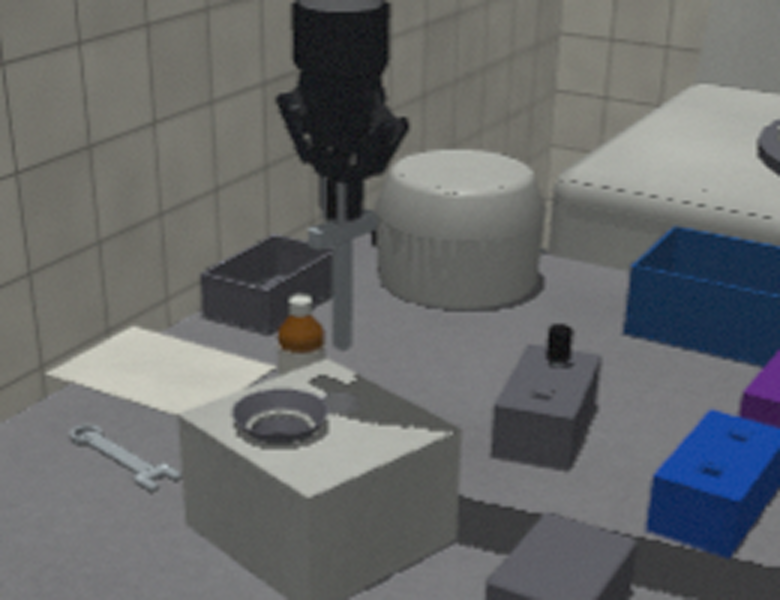

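The key is held. Its bar sits at crop (340,230), near the finger ends, and the shank end at (342,345). I'll measure its height and tilt in the hand from the depth data.

```bash
python3 - <<'E'
from h import *
d=np.load('last_side.npy',allow_pickle=True).item();P=cloud(d)
s=env.get_state()['eef_pos']
m=(np.hypot(P[...,0]-s[0],P[...,1]-s[1])<.05)&(P[...,2]>.135)
rows=np.where(m.any(1))[0]
for v in rows[::2]:
    q=P[v][m[v]];u=np.where(m[v])[0];g=d['pixels'][v][m[v]].mean(1)
    print(v,u.min(),u.max(),'z',q[:,2].mean().round(4),'xy',q[:,:2].mean(0).round(4),'span',np.round(np.ptp(q[:,:2],axis=0),3),g.mean().round())
E
```

```text
0 294 315 z 0.5861 xy [0.5481 0.0066] span [0.05 0.01] 40.0
2 293 334 z 0.5817 xy [ 0.5435 -0.0107] span [0.056 0.082] 44.0
4 295 330 z 0.5779 xy [ 0.5426 -0.0126] span [0.057 0.078] 46.0
6 297 329 z 0.5741 xy [ 0.5409 -0.0139] span [0.043 0.062] 49.0
8 297 330 z 0.5705 xy [ 0.5383 -0.0118] span [0.061 0.048] 54.0
10 297 330 z 0.5665 xy [ 0.5387 -0.014 ] span [0.063 0.049] 54.0
12 298 329 z 0.5627 xy [ 0.5392 -0.0133] span [0.06  0.046] 53.0
14 298 328 z 0.5586 xy [ 0.5413 -0.0147] span [0.061 0.038] 52.0
16 298 328 z 0.5547 xy [ 0.5413 -0.0146] span [0.057 0.041] 55.0
18 298 328 z 0.5507 xy [ 0.5416 -0.0151] span [0.058 0.043] 54.0
20 298 328 z 0.5467 xy [ 0.5417 -0.0154] span [0.058 0.041] 55.0
22 298 328 z 0.5427 xy [ 0.542  -0.0157] span [0.06  0.042] 54.0
24 296 328 z 0.5389 xy [ 0.543  -0.0133] span [0.059 0.042] 53.0
26 297 328 z 0.535 xy [ 0.5414 -0.014 ] span [0.059 0.047] 52.0
28 295 328 z 0.531 xy [ 0.5435 -0.0122] span [0.057 0.046] 51.0
30 294 328 z 0.5269 xy [ 0.5448 -0.0122] span [0.057 0.049] 48.0
32 297 328 z 0.5229 xy [ 0.542  -0.0137] span [0.058 0.043] 51.0
34 297
[... 4001 characters left out ...]
 0.5516 -0.036 ] span [0.014 0.011] 82.0
158 311 317 z 0.2193 xy [ 0.5516 -0.036 ] span [0.014 0.01 ] 81.0
160 311 317 z 0.2137 xy [ 0.5518 -0.0364] span [0.009 0.014] 82.0
162 311 317 z 0.2081 xy [ 0.5518 -0.0364] span [0.014 0.007] 83.0
164 311 317 z 0.2024 xy [ 0.5519 -0.0366] span [0.013 0.012] 83.0
166 311 317 z 0.1974 xy [ 0.5513 -0.0355] span [0.013 0.011] 83.0
168 311 317 z 0.1908 xy [ 0.5523 -0.0372] span [0.015 0.009] 83.0
170 311 317 z 0.1856 xy [ 0.5518 -0.0363] span [0.012 0.009] 83.0
172 311 317 z 0.1803 xy [ 0.5514 -0.0358] span [0.014 0.011] 84.0
174 311 317 z 0.1745 xy [ 0.5515 -0.0358] span [0.014 0.011] 84.0
176 313 316 z 0.1691 xy [ 0.5499 -0.0359] span [0.004 0.01 ] 97.0
```

The tip is at z≈0.170 with the TCP at 0.259, so the bar is held at its middle and the shank is upright. Now I'll lower it in guarded steps.

```bash
cat >> h.py <<'E'
def settle(p,speed=.1,n=2):
    """linear move, then correct the standing error from the reported TCP"""
    p=np.array(p,float); c=p.copy(); env.move_linear(c,speed)
    for _ in range(n):
        env.sleep(.1); e=p-np.array(env.get_state()['eef_pos'])
        if np.abs(e).max()<.0006: break
        c=c+e; env.move_linear(c,.05)
    return c
E
python3 - <<'E'
from h import *
c=settle([.5557,-.0354,.212]);st('align');print(c)
env.move_linear([c[0],c[1],c[2]-.042],.08);st('z.17')
z=c[2]-.042
while z>.140:
    z-=.004; env.move_linear([c[0],c[1],z],.05); s=st(round(z,3))
    if s['wrist_force'][2]>12 or np.linalg.norm(s['wrist_force'])>20: break
E
```

```text
align t 7.34 p [ 0.5557 -0.0354  0.2119] jaw -13.5 F [-0.5  1.2 -1.3] T [-0.05 -0.02  0.01] w 0.0106
[ 0.55555401 -0.0354022   0.2117394 ]
z.17 t 8.02 p [ 0.5556 -0.0353  0.1695] jaw -13.5 F [ 0.4 -1.1  0.1] T [ 0.01 -0.03  0.02] w 0.0106
0.166 t 8.27 p [ 0.5557 -0.0354  0.1659] jaw -13.5 F [-0.4  0.6 -0.8] T [-0.02 -0.02  0.02] w 0.0104
0.162 t 8.52 p [ 0.5553 -0.0355  0.1615] jaw -13.5 F [ 0.3  0.4 -1.6] T [-0.04  0.02  0.03] w 0.0105
0.158 t 8.77 p [ 0.5553 -0.0354  0.1574] jaw -13.5 F [-0.1  0.3 -1. ] T [ 0.02  0.01 -0.01] w 0.0105
0.154 t 9.02 p [ 0.5555 -0.0354  0.1534] jaw -13.5 F [-0.2 -0.5 -2. ] T [-0.02 -0.09  0.02] w 0.0101
0.15 t 9.27 p [ 0.5554 -0.0354  0.1494] jaw -13.5 F [ 0.6 -0.3 -1.7] T [ 0.   -0.15 -0.03] w 0.0102
0.146 t 9.52 p [ 0.5554 -0.0354  0.1455] jaw -13.5 F [ 0.2  0.3 -1.4] T [ 0.05 -0.14  0.04] w 0.0106
0.142 t 9.77 p [ 0.5584 -0.035   0.1449] jaw -13.5 F [-0.7  1.2  8.6] T [ 0.04  0.15 -0.  ] w 0.0105
0.138 t 10.02 p [ 0.5617 -0.0346  0.1446] jaw -13.5 F [-2.1 -0.4 18.4] T [0.02 0.48 0.04] w 0.0103
```

The tip bottomed at z≈0.055, so the key is seated. I'll back off 2.5 mm and turn it.

```bash
python3 - <<'E'
from h import *
p=[.5555,-.0354,.1475]
env.move_linear(p,.05);st('seat')
a=-13.5
while a<64:
    a+=6; env.move_pose(p,ori(a)); s=st(a)
    if abs(s['torque'][2])>.8 or np.linalg.norm(s['wrist_force'])>30: break
E
```

```text
seat t 10.36 p [ 0.5552 -0.0356  0.1471] jaw -13.5 F [ 0.2 -0.4 -1.6] T [ 0.01 -0.22  0.03] w 0.0106
-7.5 t 10.61 p [ 0.5551 -0.0355  0.1467] jaw -7.7 F [ 1.1  0.6 -1.7] T [ 0.1  -0.21 -0.03] w 0.0108
-1.5 t 10.86 p [ 0.555  -0.0355  0.1467] jaw -1.7 F [-0.3 -0.1 -2.3] T [ 0.05 -0.25  0.02] w 0.0104
4.5 t 11.11 p [ 0.5549 -0.0355  0.1468] jaw 4.2 F [ 1.8 -0.  -3.7] T [-0.03 -0.21 -0.03] w 0.0103
10.5 t 11.36 p [ 0.5548 -0.0355  0.1468] jaw 10.2 F [-0.7 -0.6 -3.8] T [ 0.06 -0.19 -0.06] w 0.0104
16.5 t 11.61 p [ 0.5549 -0.0355  0.1469] jaw 16.2 F [-0.   0.2 -5.7] T [ 0.04 -0.18 -0.05] w 0.0103
22.5 t 11.86 p [ 0.5549 -0.0355  0.1469] jaw 22.2 F [ 0.6  0.2 -7.4] T [ 0.06 -0.2  -0.06] w 0.0106
28.5 t 12.11 p [ 0.555  -0.0355  0.147 ] jaw 28.2 F [ 1.   0.2 -7.3] T [ 0.03 -0.13 -0.12] w 0.0106
34.5 t 12.36 p [ 0.555  -0.0355  0.147 ] jaw 34.2 F [ 0.7 -0.9 -8.7] T [ 0.   -0.13 -0.05] w 0.0104
40.5 t 12.61 p [ 0.5551 -0.0355  0.1471] jaw 40.2 F [  0.    0.7 -10. ] T [ 0.   -0.17 -0.05] w 0.0103
46.5 t 12.86 p [ 0.5551 -0.0355  0.1472] jaw 46.2 F [ 0.  -0.1 -9.6] T [-0.04 -0.09 -0.1 ] w 0.0103
52.5 t 13.11 p [ 0.5551 -0.0355  0.1472] jaw 52.2 F [ 0.3  0.1 -9.3] T [ 0.01 -0.13 -0.05] w 0.0103
58.5 t 13.36 p [ 0.5552 -0.0355  0.1473] jaw 58.2 F [  0.3   0.1 -10.8] T [-0.06 -0.06 -0.02] w 0.0096
64.5 t 13.61 p [ 0.5553 -0.0355  0.1474] jaw 64.2 F [ -0.3  -0.5 -10.3] T [-0.03 -0.   -0.05] w 0.0103
```

```bash
python3 - <<'E'
from h import *
p=[.5555,-.0354,.147]
a=64.5
while a<85:
    a+=2.5; env.move_pose(p,ori(a)); s=st(a)
    if abs(s['torque'][2])>.35 or np.linalg.norm(s['wrist_force'])>35: break
E
```

```text
67.0 t 13.86 p [ 0.5557 -0.0355  0.1473] jaw 66.8 F [-0.1 -0.4 -7.5] T [-0.1  -0.03 -0.06] w 0.0101
69.5 t 14.11 p [ 0.5558 -0.0354  0.1473] jaw 69.3 F [ 0.5  0.4 -7.3] T [-0.09  0.09 -0.18] w 0.0102
72.0 t 14.36 p [ 0.5558 -0.0355  0.1473] jaw 71.8 F [-0.6  0.4 -6.7] T [-0.08  0.   -0.22] w 0.0103
74.5 t 14.61 p [ 0.5558 -0.0355  0.1473] jaw 74.4 F [ 0.4 -0.5 -5.9] T [-0.08 -0.04 -0.35] w 0.0103
```

The torque climbs from about 67° onwards, which means the spindle is at its stop. I'll unload, lift the key out and look.

```bash
python3 - <<'E'
from h import *
p=[.5555,-.0354,.147]
env.move_pose(p,ori(66));st()
env.move_linear([.5555,-.0354,.17],.06);st('out')
env.move_linear([.5555,-.0354,.26],.15)
env.move_pose([.4462,-.2451,.26],ori(11.7));st('over stand')
t=snap('top','t2');d=snap('side','s2')
a=cv2.resize(d['pixels'][60:260,200:460],(520,400),interpolation=cv2.INTER_CUBIC)
b=cv2.resize(t['pixels'][150:220,270:340],(280,400),interpolation=cv2.INTER_CUBIC)
cv2.imwrite('pics/c2.png',np.hstack([a,b]))
P=cloud(d);
for n,lo,hi in(('shank',.165,.255),('top part',.235,.255),('low part',.172,.192),('bar',.265,.288)):
    m=(np.hypot(P[...,0]-.445,P[...,1]+.245)<.05)&(P[...,2]>lo)&(P[...,2]<hi);q=P[m];print(n,q.mean(0).round(4),q[:,2].min().round(4))
    if n=='bar': print(cv2.minAreaRect((q[:,:2]*1000).astype(np.float32)))
Q=cloud(t);print(np.round(Q[174:184:2,296:306:2,2],3))
E
```

```text
t 14.87 p [ 0.5562 -0.0352  0.1478] jaw 66.2 F [-0.3 -0.3 -3.1] T [-0.11  0.02 -0.07] w 0.0105
out t 15.4 p [ 0.5564 -0.0353  0.1711] jaw 66.0 F [-0.5 -0.5 -2.3] T [-0.03  0.02 -0.03] w 0.0102
over stand t 17.09 p [ 0.4472 -0.2429  0.2597] jaw 11.9 F [-1.  -0.1 -2. ] T [ 0.07  0.01 -0.01] w 0.0106
shank [ 0.445  -0.2386  0.2126] 0.1685
top part [ 0.4448 -0.238   0.2451] 0.2352
low part [ 0.4454 -0.2384  0.1816] 0.1726
bar [ 0.4409 -0.2248  0.2813] 0.2665
((444.54779052734375, -235.7846221923828), (21.768360137939453, 62.91256332397461), 2.0399012565612793)
[[0.107 0.103 0.102 0.102 0.107]
 [0.1   0.088 0.075 0.085 0.104]
 [0.086 0.01  0.015 0.033 0.066]
 [0.065 0.011 0.008 0.012 0.009]
 [0.021 0.008 0.003 0.008 0.005]]
```

View pics/c2.png

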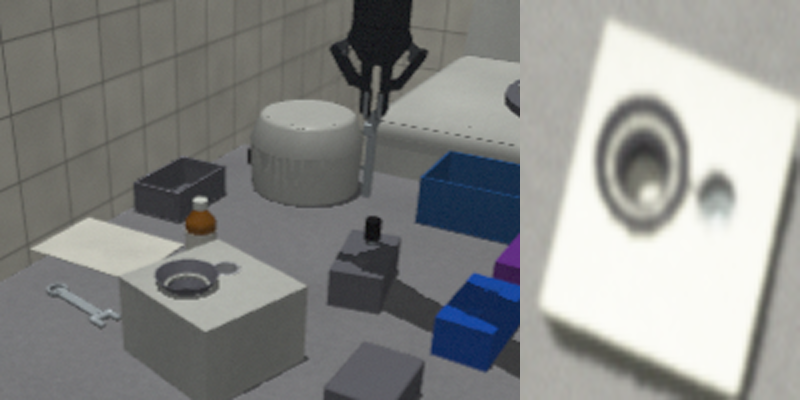

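The throat now shows the well floor (z≈0.006; before turning I read 0.061), so the gate is open. The key hangs upright. Now I'll insert it in the stand.

```bash
python3 - <<'E'
from h import *
c=settle([.4466,-.2452,.165],.15);st('align')
z=c[2]
while z>.1015:
    z=max(z-.01,.1013); env.move_linear([c[0],c[1],z],.07); s=st(round(z,3))
    if s['wrist_force'][2]>12 or np.linalg.norm(s['wrist_force'])>20: print('STOP');break
E
```

```text
align t 18.68 p [ 0.4468 -0.2451  0.1649] jaw 11.7 F [-0.1  0.1 -1.5] T [0.12 0.03 0.02] w 0.0105
0.155 t 18.97 p [ 0.4456 -0.2446  0.1536] jaw 11.7 F [ 0.1  1.1 -1.8] T [ 0.03 -0.02 -0.03] w 0.0102
0.145 t 19.26 p [ 0.4459 -0.2447  0.1439] jaw 11.7 F [ 0.3 -0.  -0.8] T [-0.02  0.01  0.01] w 0.0103
0.135 t 19.55 p [ 0.4459 -0.2447  0.134 ] jaw 11.7 F [ 0.3  1.  -1.7] T [-0.02 -0.   -0.03] w 0.0104
0.125 t 19.84 p [ 0.4459 -0.2447  0.124 ] jaw 11.7 F [ 0.3 -0.9 -0.7] T [-0.01  0.01 -0.04] w 0.0101
0.115 t 20.13 p [ 0.4459 -0.2447  0.114 ] jaw 11.7 F [-0.4  0.1 -1.3] T [-0.02 -0.02  0.  ] w 0.01
0.105 t 20.43 p [ 0.4459 -0.2447  0.104 ] jaw 11.7 F [-1.3  0.2 -0.4] T [-0.05 -0.03 -0.01] w 0.0104
0.101 t 20.68 p [ 0.4465 -0.245   0.1013] jaw 11.7 F [ 0.4  0.2 -1.3] T [ 0.01 -0.04  0.  ] w 0.0104
```

```bash
cat > can.py <<'E'
from h import *
def pick(x,y,jaw=-35):
    env.move_pose([x,y,.10],ori(jaw))
    settle([x,y,.05],.12,1)
    s=np.array(env.get_state()['eef_pos']);print(s.round(4))
    env.move_linear([x,y,.0105],.08);st('down')
    env.command_gripper(0.);st('grip')
    env.move_linear([x,y,.2],.2);st('lifted')
def drop(x,y,jaw=-35):
    env.move_pose([x,y,.2],ori(jaw))
    settle([x,y,.14],.12,1)
    env.move_linear([x,y,.129],.08);st('over funnel')
    env.command_gripper(.034);env.sleep(.3)
    env.move_linear([x,y,.2],.2);st('dropped')
E
python3 - <<'E'
from can import *
p=env.get_state()['eef_pos']
env.command_gripper(.045)
env.move_linear([p[0],p[1],.22],.15)
env.move_pose([.4515,.2622,.22],ori(-35));st()
env.command_gripper(.04)
snap('top','t3')
pick(.4515,.2622)
d=snap('side','s3')
cv2.imwrite('pics/c3.png',cv2.resize(d['pixels'][60:360,180:460],(560,600),interpolation=cv2.INTER_CUBIC))
E
```

```text
t 23.95 p [0.4519 0.2613 0.2196] jaw -35.1 F [ 0.1 -0.2  0.2] T [-0.03  0.02  0.02] w 0.0451
[0.4509 0.2614 0.0491]
down t 26.32 p [0.4512 0.2624 0.0101] jaw -35.0 F [0.7 0.2 0.3] T [-0.03 -0.03  0.02] w 0.04
grip t 26.79 p [0.4516 0.2622 0.0107] jaw -35.0 F [ 0.  -0.8 -0. ] T [0.01 0.01 0.05] w -0.0003
lifted t 27.89 p [0.4508 0.2613 0.1988] jaw -35.0 F [ 0.3 -0.5  0.3] T [ 0.03 -0.02  0.  ] w 0.0001
```

View pics/c3.png

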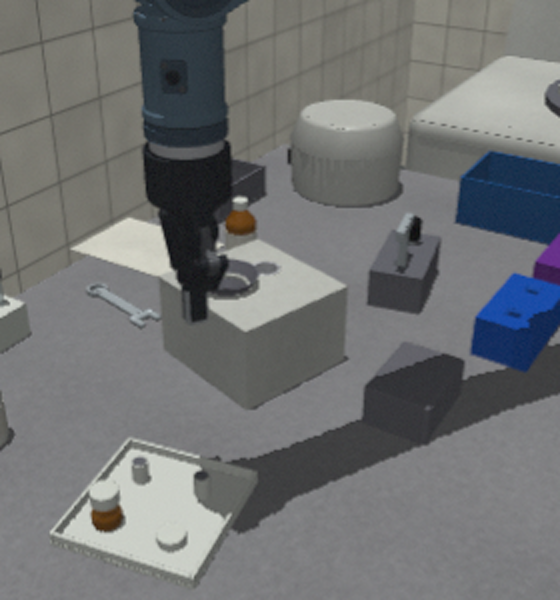

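The grasp missed: the fingers are shut on nothing, and both canisters still stand at crop (140,468) and (203,485). The key is home in the stand. I'll remeasure the canisters.

```bash
cat > obj.py <<'E'
from h import *
from scipy.cluster.hierarchy import fcluster,linkage
def objs(n):
    P=cloud(np.load(f'last_{n}.npy',allow_pickle=True).item()).reshape(-1,3)
    P=P[(np.hypot(P[:,0]-.482,P[:,1]-.307)<.078)&(P[:,2]>.0215)&(P[:,2]<.06)]
    l=fcluster(linkage(P[:,:2]),.009,'distance')
    for i in set(l):
        q=P[l==i]
        if len(q)>3:
            t=q[q[:,2]>q[:,2].max()-.006];(c,r)=cv2.minEnclosingCircle((q[:,:2]*1000).astype(np.float32))
            print(n,len(q),'mean',q.mean(0).round(4),'topmean',t.mean(0).round(4),'circ',np.round(c,1),round(r,1))
E
python3 - <<'E'
from obj import *
objs('side')
print('t3 top, before grasp'); objs('top')
env.move_pose([.5,.1,.25],ori(-35)); env.command_gripper(.04)
d=snap('side','s4');t=snap('top','t4'); objs('side'); objs('top')
a=cv2.resize(d['pixels'][270:350,200:320],(600,400),interpolation=cv2.INTER_CUBIC);cv2.imwrite('pics/c4.png',a)
E
```

```text
side 59 mean [0.4506 0.2646 0.0281] topmean [0.4516 0.2634 0.0297] circ [451.7 263.1] 9.2
side 256 mean [0.5073 0.3509 0.041 ] topmean [0.5102 0.3476 0.0482] circ [511.5 346.9] 16.2
side 57 mean [0.5208 0.2809 0.0284] topmean [0.5217 0.2801 0.0297] circ [522.9 278.4] 10.5
t3 top, before grasp
side 60 mean [0.4503 0.2645 0.0282] topmean [0.4508 0.2636 0.0294] circ [452.  261.9] 10.0
side 253 mean [0.5073 0.3509 0.0413] topmean [0.5102 0.3477 0.0482] circ [510.4 346.8] 16.5
side 58 mean [0.521  0.2805 0.0279] topmean [0.5219 0.2798 0.0292] circ [523.  279.4] 10.1
top 21 mean [0.4518 0.2606 0.03  ] topmean [0.452  0.2598 0.0326] circ [451.5 260.7] 8.3
top 74 mean [0.5112 0.3437 0.0453] topmean [0.5093 0.3464 0.0531] circ [512.4 344.5] 15.5
top 22 mean [0.5227 0.2771 0.0298] topmean [0.5234 0.2771 0.0329] circ [523. 278.] 8.7
```

View pics/c4.png

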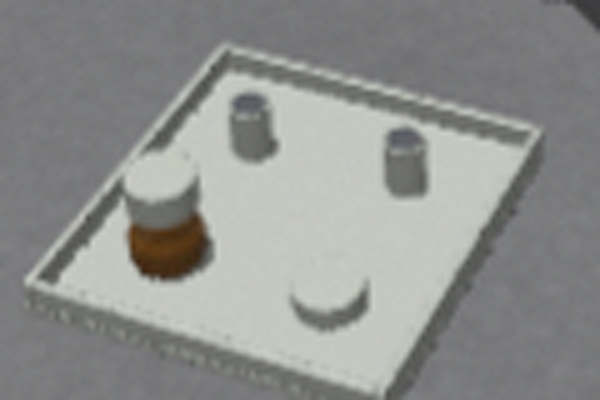

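The canisters have not moved, so the fingers must have closed above them. I'll measure where the fingertips really are relative to the TCP.

```bash
python3 - <<'E'
from h import *
for w in(.04,.018,0.):
    env.command_gripper(w)
    d=snap('side','s5_%d'%(w*1000)); s=env.get_state();e=s['eef_pos'];P=cloud(d)
    m=(np.hypot(P[...,0]-e[0],P[...,1]-e[1])<.06)&(P[...,2]>e[2]-.03)&(P[...,2]<e[2]+.1)
    v=np.where(m.any(1))[0]; 
    print(s['grip_width'],e.round(4) if hasattr(e,'round') else e,'zmin',P[...,2][m].min().round(4))
    for r in v[-8:]: q=P[r][m[r]];print(r,np.where(m[r])[0][[0,-1]],q.mean(0).round(4),len(q),d['pixels'][r][m[r]].mean().round())
a=np.vstack([np.hstack([cv2.resize(cv2.imread('pics/s5_%d.png'%k)[120:230,270:360],(260,318),interpolation=cv2.INTER_CUBIC) for k in(40,18,0)])])
cv2.imwrite('pics/c5.png',a)
E
```

```text
0.04012256907976396 [0.5001 0.0999 0.25  ] zmin 0.2761
158 [301 311] [0.4755 0.1204 0.2937] 11 43.0
159 [301 311] [0.4759 0.1199 0.2912] 11 49.0
160 [301 311] [0.4755 0.1205 0.2892] 11 48.0
161 [301 311] [0.4761 0.1196 0.2865] 11 48.0
162 [301 311] [0.4765 0.1189 0.2838] 11 56.0
163 [301 311] [0.4776 0.1172 0.2806] 11 78.0
164 [302 309] [0.4785 0.1178 0.2783] 8 88.0
165 [303 304] [0.4814 0.1212 0.2766] 2 80.0
0.01781566736559749 [0.5  0.1  0.25] zmin 0.2738
156 [295 309] [0.4919 0.1107 0.2911] 15 40.0
157 [295 309] [0.4917 0.111  0.2889] 15 42.0
158 [296 309] [0.4908 0.1105 0.2867] 14 40.0
159 [297 309] [0.4888 0.1117 0.2852] 13 48.0
160 [299 309] [0.4853 0.113  0.2842] 11 51.0
161 [299 309] [0.4853 0.113  0.2819] 11 58.0
162 [300 308] [0.4865 0.1112 0.2786] 9 75.0
163 [301 307] [0.4872 0.1102 0.2757] 7 92.0
-0.0003755958858983489 [0.5  0.1  0.25] zmin 0.2743
155 [297 307] [0.4931 0.1087 0.2924] 11 43.0
156 [297 307] [0.4937 0.1078 0.2896] 11 41.0
157 [297 307] [0.4931 0.1088 0.2878] 11 42.0
158 [297 307] [0.4926 0.1095 0.2859] 11 41.0
159 [297 307] [0.493  0.1091 0.2833] 11 49.0
160 [298 307] [0.4933 0.1066 0.28  ] 10 69.0
161 [299 306] [0.4942 0.1053 0.2769] 8 81.0
162 [300 302] [0.4956 0.1092 0.2757] 3 92.0
```

View pics/c5.png

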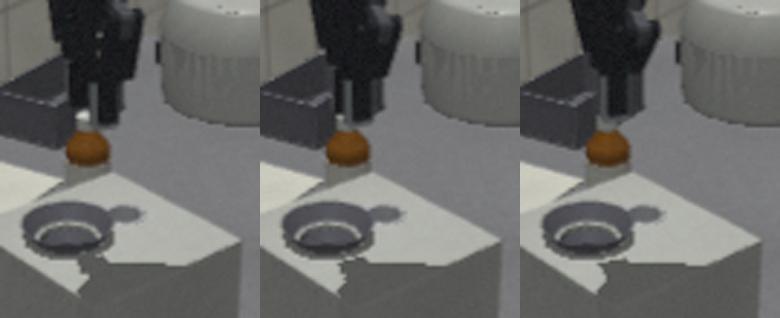

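With the TCP reported at 0.25 the fingertips show at z≈0.275. The real tips are therefore about 25 mm above the reported TCP, so I'll grasp about 24 mm lower, guarded.

```bash
cat > can.py <<'E'
from h import *
def pick(x,y,jaw=-35):
    env.move_pose([x,y,.07],ori(jaw))
    env.command_gripper(.04)
    c=settle([x,y,.03],.12,1)
    for z in(.005,-.005,-.0135):
        env.move_linear([c[0],c[1],z],.08);s=st(z)
        if s['wrist_force'][2]>6: print('contact');env.move_linear([c[0],c[1],s['eef_pos'][2]+.002],.05);break
    env.command_gripper(0.);st('grip')
    env.move_linear([x,y,.19],.2);return st('lifted')['grip_width']>.006
def drop(x,y,jaw=-35):
    env.move_pose([x,y,.19],ori(jaw))
    settle([x,y,.13],.12,1)
    env.move_linear([x,y,.108],.08);st('over funnel')
    env.command_gripper(.034);env.sleep(.2)
    env.move_linear([x,y,.2],.2);st('dropped')
E
python3 - <<'E'
from can import *
if pick(.4515,.262):
    drop(.576,.0262)
    d=snap('side','s6')
    cv2.imwrite('pics/c6.png',cv2.resize(d['pixels'][60:360,180:460],(560,600),interpolation=cv2.INTER_CUBIC))
E
```

```text
0.005 t 33.01 p [0.4504 0.261  0.0041] jaw -35.0 F [0.1 0.2 0.4] T [ 0.02 -0.   -0.03] w 0.0398
-0.005 t 33.28 p [ 0.4507  0.261  -0.0056] jaw -35.0 F [ 0.8 -0.9 -0.2] T [ 0.08 -0.01  0.06] w 0.0399
-0.0135 t 33.54 p [ 0.4507  0.261  -0.0141] jaw -35.0 F [ 0.5 -0.6  0.5] T [ 0.03 -0.02  0.  ] w 0.0397
grip t 33.88 p [ 0.4514  0.2616 -0.0132] jaw -35.0 F [0.6 1.  1.5] T [ 0.02 -0.05  0.03] w 0.0153
lifted t 35.05 p [0.4507 0.2611 0.1886] jaw -35.0 F [ 0.5 -0.1 -0.7] T [-0.05  0.02  0.04] w 0.0154
over funnel t 37.5 p [0.5751 0.0261 0.1068] jaw -35.0 F [ 0.1  0.2 -0.1] T [-0.   -0.06  0.06] w 0.0155
dropped t 38.62 p [0.5755 0.0258 0.1993] jaw -35.0 F [-0.3 -0.4 -0.3] T [-0.05 -0.04 -0.01] w 0.0338
```

The first canister was gripped and dropped. Now the second, the same way.

```bash
python3 - <<'E'
from can import *
env.move_pose([.5228,.2785,.15],ori(-35))
if pick(.5228,.2785):
    drop(.576,.0262)
env.move_pose([.45,.1,.35],ori(-35))
d=snap('side','s7');t=snap('top','t7');st('end')
a=cv2.resize(d['pixels'][120:350,190:420],(400,400),interpolation=cv2.INTER_CUBIC)
b=cv2.resize(t['pixels'][155:205,275:345],(400,286),interpolation=cv2.INTER_CUBIC)
b=cv2.copyMakeBorder(b,0,114,0,0,cv2.BORDER_CONSTANT)
cv2.imwrite('pics/c7.png',np.hstack([a,b]))
Q=cloud(t);print(np.round(Q[172:188:2,292:310:2,2],3))
E
```

```text
0.005 t 41.64 p [0.5218 0.2775 0.004 ] jaw -35.0 F [0.5 0.5 0.4] T [ 0.01 -0.01 -0.  ] w 0.0399
-0.005 t 41.92 p [ 0.5222  0.2775 -0.0056] jaw -35.0 F [-1.1  0.1  0.5] T [-0.03  0.02  0.02] w 0.0399
-0.0135 t 42.17 p [ 0.5222  0.2774 -0.0142] jaw -35.0 F [-0.4  0.6 -0.3] T [ 0.02 -0.02 -0.02] w 0.0401
grip t 42.52 p [ 0.5229  0.2782 -0.0131] jaw -35.0 F [0.1 0.9 1. ] T [ 0.06  0.01 -0.  ] w 0.0157
lifted t 43.68 p [0.522  0.2776 0.1885] jaw -35.0 F [ 0.5  0.1 -0.6] T [0.03 0.03 0.03] w 0.0155
over funnel t 46.1 p [0.5751 0.0261 0.1068] jaw -35.0 F [-0.1 -0.1 -0.5] T [-0.    0.05  0.02] w 0.0156
dropped t 47.23 p [0.5755 0.0257 0.1993] jaw -35.0 F [ 0.4  0.1 -0.7] T [-0.03  0.02  0.01] w 0.0344
end t 48.17 p [0.4499 0.0979 0.3492] jaw -35.2 F [ 0.2 -0.2 -0. ] T [-0.03  0.04 -0.04] w 0.0339
[[0.123 0.118 0.114 0.109 0.103 0.113 0.113 0.12  0.118]
 [0.121 0.112 0.105 0.101 0.1   0.103 0.108 0.112 0.118]
 [0.111 0.107 0.103 0.088 0.079 0.083 0.096 0.097 0.115]
 [0.117 0.102 0.084 0.013 0.028 0.037 0.066 0.105 0.116]
 [0.117 0.103 0.065 0.002 0.006 0.007 0.002 0.102 0.109]
 [0.119 0.109 0.017 0.058 0.057 0.054 0.009 0.101 0.117]
 [0.122 0.114 0.107 0.002 0.057 0.056 0.102 0.113 0.123]
 [0.126 0.125 0.112 0.112 0.109 0.11  0.11  0.117 0.126]]
```

View pics/c7.png

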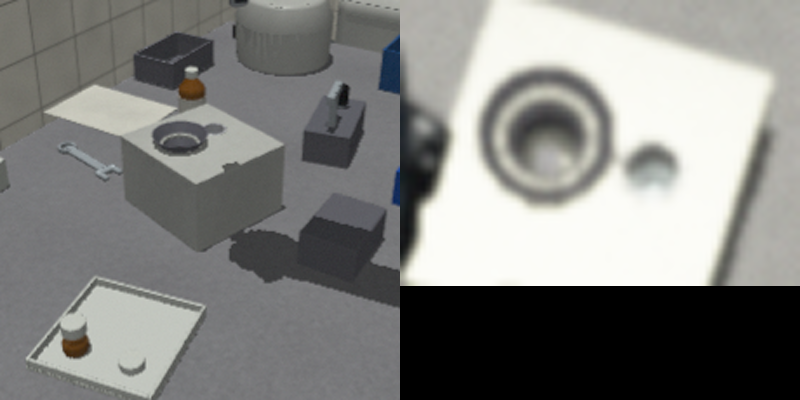

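The canisters are gone from the tray. In the well a disc shows at z≈0.057, which fits the two stacked (6+26+26=58 mm), putting the upper centre about 39 mm above the floor. One numeric check of the key, then I'll hand in.

```bash
python3 - <<'E'
from h import *
P=cloud(np.load('last_top.npy',allow_pickle=True).item()).reshape(-1,3)
q=P[(np.hypot(P[:,0]-.446,P[:,1]+.245)<.06)&(P[:,2]>.11)&(P[:,2]<.15)]
print(len(q),q.mean(0).round(4),np.median(q[:,2]),cv2.minAreaRect((q[:,:2]*1000).astype(np.float32)))
if np.median(q[:,2])<.132: close_job();print('handed in',env.get_state()['clock'])
E
```

```text
97 [ 0.4455 -0.2448  0.1272] 0.12738325621830116 ((446.33642578125, -244.73342895507812), (14.668781280517578, 68.43606567382812), 10.757073402404785)
the job is handed in; nothing more can be done
the job is handed in; nothing more can be done
```

I opened the gate, dropped both canisters into the well, put the T-key back in its own hole, and handed the job in at about 48 s of the 72 s allowed. No verdict is reported.

**Gate:** The key bottomed in the lock with its end about 15 mm below the socket mouth, and I turned it with its end about 12 mm below. I turned it anticlockwise until the torque climbed to 0.35 N m, which I took as the stop. I could not read the spindle angle directly. After the turn, the camera saw the well floor through the throat.

**Key:** It went back into the stand with no force spike. At the end its bar top read z = 0.127 m against the expected 0.128, and its position matched the start to within 1 mm.

**Canisters:** Both are out of the tray. The top camera shows a surface in the well at about 57 mm, which fits one standing on the other. That puts the upper centre about 39 mm above the floor, under the 46 mm limit. I did not see each canister separately in the well.

**What disagreed:** My first canister grasp closed on nothing and moved nothing. The fingertips measured about 25 mm above the reported TCP. I grasped about 24 mm lower and both then held. The finger opening also read 3–4 mm smaller than the part held.

**Bystanders:** The jar, cap, spanner, driver and amber bottle look unmoved in the last picture. I did not check the white bottle at the end.

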